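Press a label holder home behind the lip of a bench shelf

ROBOT

A 6-joint arm with a two-finger parallel gripper is mounted at the origin on the work surface; the furniture and walls round the work are solid. World frame = base frame: x ahead of the robot, y to its left, z up, the work surface at z = 0. Lengths are in m, angles in degrees, forces in N, time in s.
With the tool pointing down it reaches from about 0.4 to 0.825 m from the base axis. Payload 7 kg.
Tool frame: the origin (TCP) lies on the mounting face of the last link; the fingertips stand 178 mm ahead of it and the grasp point (between the pads) lies 159 mm ahead of it; z points along the fingers, y is the direction in which the jaws open and shut (so a half turn about z gives the same grasp; the last joint's range is limited). The gripper opens to 88 mm and grips with 3 to 60 N. Pads are 19 mm wide; open, the fingers measure 130 mm over their backs; the gripper's body (78 mm by 193 mm) begins 47 mm behind the grasp point.
Start: joints at [82.798, 20.546, 0.682, 0, -70.136, -16.507], TCP at [0.271, 0.618, 0.405] pointing down, gripper open.
Joint ranges: [-176.03, 176.03], [-82.01, 121.73], [-58.28, 71.71], [-173.87, 95.51], [-174.79, -0.11], [-173.66, 173.66]. Speed limits (degrees/s): [136.94, 136.94, 172.46, 180, 180, 180].

INTERFACE

Orientations are given as [roll, pitch, yaw] about the fixed x, y, z axes, in that order (R = Rz(yaw) Ry(pitch) Rx(roll)).
In Python, from plant import r gives the robot as it stands. The module is installed in compiled form; this text tells all that it offers.
- The arm moves only by the tool carry_out, never from a script. Its argument "plan" is a list of rows, each a list of 3 entries, a list of its own where there are three numbers: the shift along the tool's x, y, z in m, then the turn, a rotation vector about the tool's x, y, z in degrees, then the closure in counts, from 0 (fully open) to 255 (shut). In form: [[[x, y, z], [ax, ay, az], hand], ...]. A call has 1 to 12 rows; each row shifts and turns the commanded pose from where the row before left it, along the tool's axes as they then stand; what a row does not reach is not made up. A row lasts 1/12 s, in which the tool goes at most 41.7 mm and 7.16 degrees, less where a joint would pass 70% of its speed; a pose out of reach is approached as far as the arm can. A call is refused whole if a number of a shift passes 0.0417 or a number of a turn 7.16, either way. A call with a gripper value outside its range is refused whole. The fingers move at their own pace and stop on an object; "grip_force" is the grip in N (left out, the last holds). Time passes only in rows, so rows that do not move let the fingers close. It gives the time, the measured TCP pose, the force and the opening at its end, in the units of the state.
- r.get_state(): the state, without advancing time (a new reading comes with each control period).
- r.capture(name): name is "side" or "top"; returns the picture (480x640x3 uint8, red, green, blue); there is no depth.
- r.get_calibration(name): a dict with "K" (3x3 intrinsics, pixels), "rvec" (rotation vector, rad) and "tvec" (3), from world to camera coordinates, as OpenCV has them. Camera axes: x right, y down, z forward; pixel columns grow to the right and rows downward; lengths in m; the calibration is good to about 2 mm. A picture is of the moment at which its call begins. get_calibration takes no time and is no camera call.
- r.close_job(): hands the job in, once; it reports no verdict.
The state is a dict: "time_s": time; "joints": joint angles; "qd": joint speeds; "joint_torque": joint torques, N m; "tcp_pos": TCP position; "eef_rot": TCP orientation; "contact_force": force on the tool from outside, world axes, zero at the start; "moment": the same for the moment, N m; "gripper_width": finger opening in m.
Only numpy, scipy, OpenCV 4.12 (cv2) and the standard library are available. Lean on these libraries where they do the work, as an engineer would, in place of code of your own. Each camera call takes 0.05 s, during which the arm holds its last target. There are 200 camera calls.

TASK

Two aluminium label pockets are fixed along the front edge of the small plywood shelf; one is empty. Take the black label holder with the orange card out of its wooden stand by its grip tab, work its bottom edge down behind the lip of the empty pocket and push it fully home, so that the red spring bar inside is right down. Finish while still holding it pressed home with the gripper (it springs up if let go), and leave the other things on the shelf and bench where they are.

Things in the scene. Friction and masses are not known exactly. Their poses are not given: they have to be found in the camera images.
- holder_tab (a point): Centre of the grip tab (12 mm thick along x, 32 wide along y, 24 high) on top of the loose black label holder; grip it across its thickness. Below the tab an upright plate, 5 mm thick (x), 80 mm wide (y), 60 mm high, orange card on both faces; its foot (bottom edge) lies 72 mm below this point. z up. Both sides alike. About 60 g.
- empty_slot (a point): Middle of the slot of the empty pocket, level with the top of the lip's straight part. x points into the shelf, y along the slot, z up. Slot 10 mm wide (x), 92 mm long (y). The back wall rises 16 mm above this level; the lip flares about 7 mm forward (-x) over the next 10 mm of height. The holder's tab centre is 58 mm above this point when its foot meets the bar, 50 mm when home.
- spring_bar (a joint): Red spring bar at the bottom of the empty pocket: how far it is pressed down, m; 0 at rest (bar top 14 mm below the slot point), 0.008 at its stop (22 mm below). It starts to give at about 3 N, takes about 8.5 N to hold right down (700 N/m), and returns if let go.
- pocket_full: The other, equal pocket, already filled with a fixed holder with a blue card (it stays). Origin at the middle of its underside; 104 mm long (y), tab top 92 mm above the origin. It may be left or right of the empty one, 132 mm apart.
- bench_shelf: Fixed plywood bench shelf, 160 mm deep (x), 270 mm wide (y), board top 80 mm above the bench. Origin at the bench under its centre, x points away from the front edge. The pockets' slots run 89 mm in front of the centre, their undersides 34 mm above the bench.
- stand: Fixed pale wooden stand, 44 x 104 x 26 mm, on the bench, origin at the middle of its underside; a slot 7 mm wide (x) and 86 mm long (y), its floor 6 mm up, in which the loose holder stands with its foot 20 mm deep.
- ink_tin: Loose white ink tin, 99 mm across, 44 mm high, on the shelf; origin at its underside. Bystander.
- amber_jar: Loose amber jar with black lid, 58 mm across, 76 mm high, on the shelf; origin at its underside. Bystander.
- red_tube: Loose squeezed metal ink tube with a red band, 49 x 117 x 31 mm, lying on the bench; origin at its underside. Bystander.
- holder: The same loose label holder taken whole; origin at the middle of its foot, 72 mm below the tab centre, same axes.
Not all that is in view belongs to the job. There is more than one size of the stand; the one meant has the size given above.

How it is judged (in metres and radians):
On the way, in this order (a step that is already met when the one before it is completed fails the run):
1. the holder is lifted clear of its stand (z of holder_tab in the frame of stand above 0.105 m), for 0.1 s.
2. its foot is behind the lip of the empty pocket (x of holder_tab in the frame of empty_slot between -0.007 and 0.007 m and y of holder_tab in the frame of empty_slot between -0.012 and 0.012 m and angle between holder_tab's own z axis and vertical below 0.12 rad and angle between the x axis of holder_tab and the x axis of empty_slot, either way round below 0.12 rad and z of holder_tab in the frame of empty_slot below 0.066 m), for 0.1 s.
At the end, for the whole second after the job is handed in: holder upright behind the empty pocket's lip (tab centre within 7 mm across and 12 mm along the slot, at most 53 mm above the slot point, tilt and turn under 0.12 rad), red bar pressed down more than 6 of its 8 mm, fingers still pressing on the holder, at rest (x of holder_tab in the frame of empty_slot between -0.007 and 0.007 m and y of holder_tab in the frame of empty_slot between -0.012 and 0.012 m and angle between holder_tab's own z axis and vertical below 0.12 rad and angle between the x axis of holder_tab and the x axis of empty_slot, either way round below 0.12 rad and z of holder_tab in the frame of empty_slot below 0.053 m and value of joint spring_bar above 0.006 m and contact force between the fingers and holder above 2 N and linear speed of holder below 0.02 m/s); the arm keeps its last pose, push and grip.
It fails at once if another thing is moved by more than 20 mm (distance of any of ink_tin, amber_jar, red_tube from where it was at the start of the episode above 0.02 m).
It also fails if it takes over 42 s, if anything falls off the work surface, if the arm or the gripper's body presses on something with over 40 N, if the wrist force passes 120 N, or if a joint passes its speed limit or range.

## Working session

There is one attempt and no reset: what is moved stays moved. The work goes in short steps, Python scripts to look and compute and a tool call to move; the robot and the scene stay as the last step left them, time stands still between calls to the robot, and variables do not carry over. Pictures are saved under pics/ and viewed, about 8 in all and at most 12, crops included, and the job is handed in when it is done.

Besides the shell and the picture viewer there is one more tool, called after "Emit:" by a JSON object that holds its "method" and its "body". carry_out: Moves the arm, as the interface text tells. Its arguments: {"type":"object","properties":{"plan":{"type":"array","items":{"type":"array"}},"grip_force":{"type":"number"}},"required":["plan"]}

```bash
mkdir -p pics
python3 - <<'E'
from plant import r
import cv2,numpy as np
for n in("side","top"):
    im=r.capture(n); cv2.imwrite(f"pics/{n}0.png",im[:,:,::-1]); np.save(f"{n}0.npy",im)
    c=r.get_calibration(n); R=cv2.Rodrigues(np.array(c["rvec"],float))[0]
    print(n,np.round(c["K"],1).tolist(),"cam",(-R.T@np.array(c["tvec"]).ravel()).round(3),"fwd",R[2].round(2))
print(r.get_state())
E
```

```text
side [[452.4, 0.0, 316.5], [0.0, 452.4, 242.9], [0.0, 0.0, 1.0]] cam [ 0.177 -0.742  0.568] fwd [ 0.37  0.76 -0.54]
top [[469.8, 0.0, 323.2], [0.0, 469.8, 240.6], [0.0, 0.0, 1.0]] cam [ 0.322 -0.111  0.958] fwd [ 0.2   0.   -0.98]
{'time_s': 0.1, 'joints': array([ 8.27991372e+01,  2.05874872e+01,  6.40092107e-01, -1.60092251e-02,
       -7.01371026e+01, -1.65077896e+01]), 'qd': array([-0.04729411, -0.07257436,  0.17411373,  0.13662402,  0.03858782,
       -0.01736937]), 'joint_torque': array([-1.73227516e-03, -5.84163952e+01,  2.93749827e+01,  7.01562077e+00,
        1.01455289e-02, -5.44896693e-05]), 'tcp_pos': array([0.27133771, 0.61788035, 0.40382798]), 'eef_rot': array([ 1.79914708e+02, -9.58137771e-03, -2.37140959e+01]), 'contact_force': array([ 0.33239657, -0.65896267,  0.82318843]), 'moment': array([-0.02666169,  0.04976422, -0.00753954]), 'gripper_width': 0.08764370379356289}
```

View pics/side0.png

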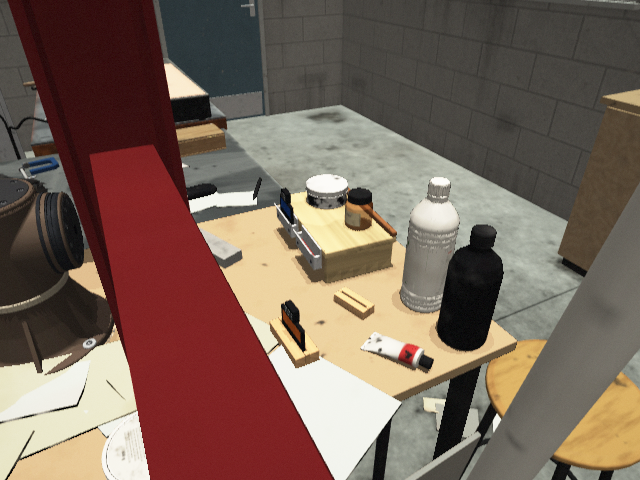

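View pics/top0.png

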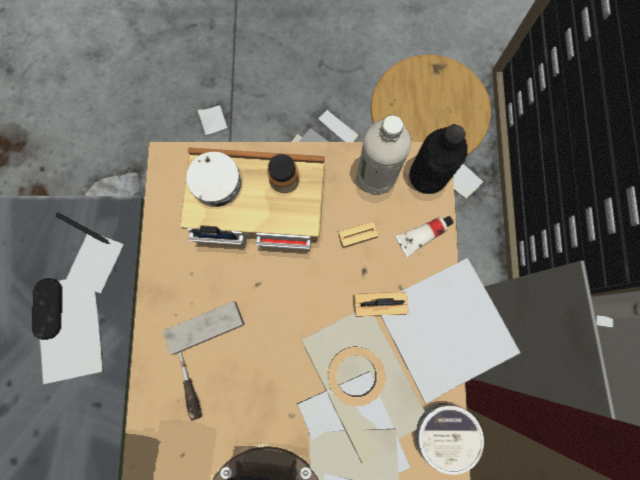

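```bash
cat > h.py <<'E'
import cv2,numpy as np
from plant import r
def cam(n):
    c=r.get_calibration(n); R=cv2.Rodrigues(np.array(c["rvec"],float))[0]
    return np.array(c["K"],float),R,np.array(c["tvec"],float).ravel()
def ray(n,px,z):
    K,R,t=cam(n); px=np.atleast_2d(np.array(px,float))
    d=(np.linalg.inv(K)@np.c_[px,np.ones(len(px))].T).T@R; o=-R.T@t
    return o+d*((z-o[2])/d[:,2])[:,None]
def proj(n,P):
    K,R,t=cam(n); return cv2.projectPoints(np.atleast_2d(np.array(P,float)),cv2.Rodrigues(R)[0],t,K,None)[0][:,0]
def rect(n,mask,z):
    "largest blob -> world centre, sizes, angle of long side"
    c=max(cv2.findContours(mask.astype(np.uint8),0,cv2.CHAIN_APPROX_NONE)[0],key=cv2.contourArea)
    w=ray(n,c[:,0],z)[:,:2]; (cx,cy),s,a=cv2.minAreaRect((w*1000).astype(np.float32))
    if s[0]<s[1]: a+=90
    return np.round([cx,cy,*sorted(s),(a+90)%180-90],1), c[:,0].mean(0).round(1)
E
python3 - <<'E'
from h import *
t=np.load("top0.npy");s=np.load("side0.npy")
a=cv2.resize(t[220:320,180:420],None,fx=3.3,fy=3.3,interpolation=2)
b=cv2.resize(s[175:375,250:450][:, :],None,fx=1.35,fy=1.35,interpolation=2)
b1=cv2.resize(s[285:370,255:345],None,fx=3,fy=3,interpolation=2); b2=cv2.resize(s[180:275,265:380],None,fx=3,fy=3,interpolation=2)
o=np.zeros((600,800,3),np.uint8); o[:330,:792]=a[:330,:792]; o[335:335+b1.shape[0],:270]=b1[:265]; o[335:600,300:645]=b2[:265]
cv2.imwrite("pics/crop1.png",o[:,:,::-1])
h=cv2.cvtColor(t,cv2.COLOR_RGB2HSV)
for p in[(381,293),(381,315),(345,235),(282,241),(380,303),(250,215),(440,225),(330,270)]: print(p,t[p[1],p[0]],h[p[1],p[0]])
E
```

```text
(381, 293) [220 181 125] [ 18 110 220]
(381, 315) [166 153 135] [ 17  48 166]
(345, 235) [224 205 139] [ 23  97 224]
(282, 241) [225  62  53] [  2 195 225]
(380, 303) [61 62 62] [90  4 62]
(250, 215) [226 216 151] [ 26  85 226]
(440, 225) [208  68  65] [  1 175 208]
(330, 270) [207 176 133] [ 17  91 207]
```

View pics/crop1.png

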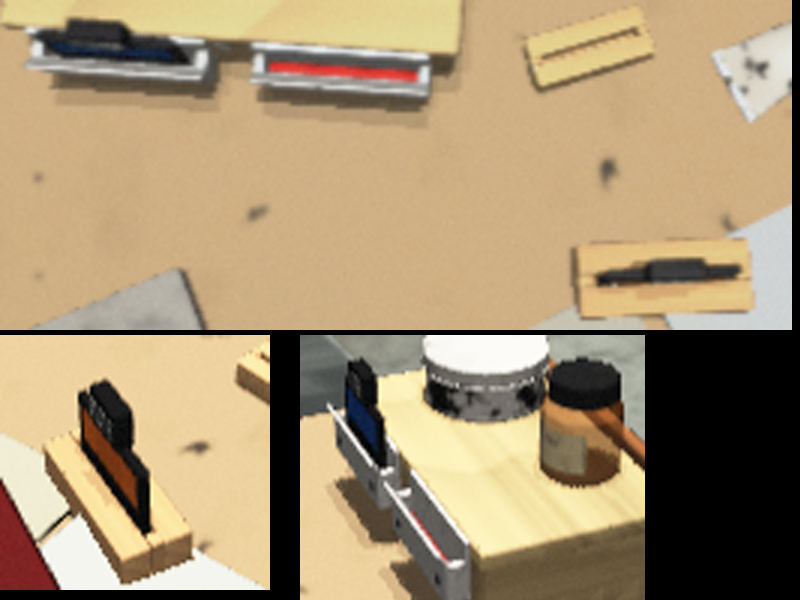

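Run:
```python
from h import *
t=np.load("top0.npy").astype(int)
mx=t.max(2)
def box(x0,x1,y0,y1):
    m=np.zeros(mx.shape,bool); m[y0:y1,x0:x1]=1; return m
dark=(mx<95)&box(355,410,290,312)
print("dark z.066",rect("top",dark,.066))
ys,xs=np.where(dark); 
for x in range(356,408,2):
    c=ys[xs==x]; print(x,(c.min(),c.max()) if len(c) else None,end=" ")
red=(t[...,0]>150)&(t[...,1]<110)&(t[...,2]<110)&box(250,320,230,250)
print("\nred z.05",rect("top",red,.05))
q=lambda l:np.array(l)/3.3+[180,220]
P=ray("top",q([(575,248),(747,240),(753,314),(582,318)]),.026)[:,:2]*1000
c=P.mean(0); print("stand c",c.round(1),"sides",np.linalg.norm(np.roll(P,-1,0)-P,axis=1).round(1),"yaw",[np.degrees(np.arctan2(*(d))).round(1) for d in -(P[[1,2]]-P[[0,3]])])
# pocket end plates (crop px), top of lip ~.074 & shelf edge .08
F=ray("top",q([(3,25),(458,53)]),.080)[:,:2]*1000; print("shelf front edge",F.round(1), np.degrees(np.arctan2(*-(F[1]-F[0]))))
S=ray("top",[(187,156),(325,162),(320,236),(182,228)],.08)[:,:2]*1000; print("shelf",S.round(1),S.mean(0).round(1))
B=ray("top",q([(252,46),(431,58),(430,98),(252,88)]),.074)[:,:2]*1000; print("pocket rim",B.round(1),B.mean(0).round(1))
```

```text
dark z.066 (array([ 385.7, -219.1,   11.6,   79.8,  -86.9]), array([381.5, 302.5]))
356 None 358 None 360 None 362 (np.int64(303), np.int64(306)) 364 (np.int64(302), np.int64(305)) 366 (np.int64(302), np.int64(305)) 368 (np.int64(302), np.int64(305)) 370 (np.int64(302), np.int64(305)) 372 (np.int64(301), np.int64(305)) 374 (np.int64(301), np.int64(305)) 376 (np.int64(300), np.int64(305)) 378 (np.int64(299), np.int64(304)) 380 (np.int64(299), np.int64(304)) 382 (np.int64(299), np.int64(304)) 384 (np.int64(299), np.int64(304)) 386 (np.int64(299), np.int64(304)) 388 (np.int64(299), np.int64(304)) 390 (np.int64(299), np.int64(304)) 392 (np.int64(299), np.int64(304)) 394 (np.int64(301), np.int64(304)) 396 (np.int64(301), np.int64(304)) 398 (np.int64(301), np.int64(304)) 400 (np.int64(301), np.int64(303)) 402 (np.int64(301), np.int64(303)) 404 None 406 None 
red z.05 (array([505.5, -28.9,   6.2,  87.3,  86.2]), array([283.5, 241.2]))
stand c [ 382.7 -222.6] sides [103.3  43.9 101.6  41.6] yaw [np.float64(-2.7), np.float64(-1.4)]
shelf front edge [[526.  165. ]
 [509.5 -99.8]] 3.5563414688464015
shelf [[ 671.6  162. ]
 [ 659.1 -111.6]
 [ 509.6 -102.1]
 [ 525.1  162.9]] [591.4  27.8]
pocket rim [[514.9  20.6]
 [507.8 -84. ]
 [484.1 -83.6]
 [489.9  19.9]] [499.2 -31.8]
```

```bash
cat >> h.py <<'E'
def mv(psi,dx,dy,dz):
    "world delta -> tool axes (tool down, yaw psi deg)"
    p=np.radians(psi); c,s=np.cos(p),np.sin(p)
    return np.round([dx*c+dy*s,dx*s-dy*c,-dz],4)
E
python3 - <<'E'
from h import *
A=ray("top",[(367.5,304),(399,302.6)],.066)*1000; d=A[0]-A[1]
print("plate",A.round(1),"yaw",np.degrees(np.arctan2(-d[0],d[1])))
print("tab back edge top z.09",(ray("top",[(376,298.6),(393.5,298.6)],.09)*1000).round(1))
q=(np.array([(90,388),(108,381),(132,412),(113,420)])-[0,335])/3+[255,285]
T=ray("side",q,.09)*1000; print("side tab top",q.round(1).tolist(),T.round(1).tolist(),T.mean(0).round(1))
print("side shelf corner",(ray("side",[(324.3,254.3)],.08)*1000).round(1))
s=np.load("side0.npy").astype(int); m=(s[...,0]>120)&(s[...,1]<90)&(s[...,2]<90); m[:225]=0;m[265:]=0;m[:,:285]=0;m[:,330:]=0
ys,xs=np.where(m); print("side red",len(xs),[(x,ys[xs==x].min(),ys[xs==x].max()) for x in np.unique(xs)])
w=ray("side",np.c_[xs,ys],.05)*1000; print(w.min(0).round(1),w.max(0).round(1),w.mean(0).round(1))
print("jar lid",ray("top",[(283,167)],.156).round(3), "tin", ray("top",[(214,178)],.124).round(3))
print(mv(-88,.20,-.36,0),mv(-88,-.087,-.479,0))
E
```

```text
plate [[ 381.6 -191.9   66. ]
 [ 384.3 -251.3   66. ]] yaw 2.592873720049852
tab back edge top z.09 [[ 389.8 -205.5   90. ]
 [ 389.9 -237.7   90. ]]
side tab top [[285.0, 302.7], [291.0, 300.3], [299.0, 310.7], [292.7, 313.3]] [[379.0, -210.1, 90.0], [390.0, -209.1, 90.0], [391.2, -238.1, 90.0], [379.7, -239.4, 90.0]] [ 385.  -224.2   90. ]
side shelf corner [[ 506.6 -101.1   80. ]]
side red 14 [(np.int64(303), np.int64(240), np.int64(240)), (np.int64(304), np.int64(241), np.int64(241)), (np.int64(306), np.int64(244), np.int64(244)), (np.int64(307), np.int64(245), np.int64(246)), (np.int64(308), np.int64(247), np.int64(247)), (np.int64(309), np.int64(248), np.int64(248)), (np.int64(310), np.int64(249), np.int64(250)), (np.int64(311), np.int64(251), np.int64(251)), (np.int64(312), np.int64(252), np.int64(253)), (np.int64(313), np.int64(253), np.int64(254))]
[506.5 -50.2  50. ] [511.3   7.7  50. ] [508.8 -26.3  50. ]
jar lid [[ 0.62  -0.036  0.156]] tin [[0.611 0.095 0.124]]
[ 0.3668 -0.1873  0.    ] [0.4757 0.1037 0.    ]
```

Emit:
{"method": "carry_out", "body": {"plan": [[[0, 0, 0], [0, 0, 7.1], 0], [[0, 0, 0], [0, 0, 7.1], 0], [[0, 0, 0], [0, 0, 7.1], 0], [[0, 0, 0], [0, 0, 7.1], 0], [[0, 0, 0], [0, 0, 7.1], 0], [[0, 0, 0], [0, 0, 7.1], 0], [[0, 0, 0], [0, 0, 7.1], 0], [[0, 0, 0], [0, 0, 7.1], 0], [[0, 0, 0], [0, 0, 7.1], 0]]}}

```text
time_s: 0.85
tcp_pos: [0.2714, 0.6179, 0.4041]
eef_rot: [180.0, -0.1, -88.0]
contact_force: [-0.1, 0.4, 0.4]
gripper_width: 0.0878
```

Emit:
{"method": "carry_out", "body": {"plan": [[[0.0365, -0.0185, 0], [0, 0, 0], 0], [[0.0365, -0.0185, 0], [0, 0, 0], 0], [[0.0365, -0.0185, 0], [0, 0, 0], 0], [[0.0365, -0.0185, 0], [0, 0, 0], 0], [[0.0365, -0.0185, 0], [0, 0, 0], 0], [[0.0365, -0.0185, 0], [0, 0, 0], 0], [[0.0365, -0.0185, 0], [0, 0, 0], 0], [[0.0365, -0.0185, 0], [0, 0, 0], 0], [[0.0365, -0.0185, 0], [0, 0, 0], 0], [[0.0365, -0.0185, 0], [0, 0, 0], 0], [[0, 0, 0], [0, 0, 0], 0]]}}

```text
time_s: 1.77
tcp_pos: [0.4733, 0.256, 0.4045]
eef_rot: [180.0, -0.1, -87.9]
contact_force: [-0.8, 0.1, 0.2]
gripper_width: 0.0874
```

Emit:
{"method": "carry_out", "body": {"plan": [[[0.039, 0.0086, 0], [0, 0, 0], 0], [[0.039, 0.0086, 0], [0, 0, 0], 0], [[0.039, 0.0086, 0], [0, 0, 0], 0], [[0.039, 0.0086, 0], [0, 0, 0], 0], [[0.039, 0.0086, 0], [0, 0, 0], 0], [[0.039, 0.0086, 0], [0, 0, 0], 0], [[0.039, 0.0086, 0], [0, 0, 0], 0], [[0.039, 0.0086, 0], [0, 0, 0], 0], [[0.039, 0.0086, 0], [0, 0, 0], 0], [[0.039, 0.0086, 0], [0, 0, 0], 0], [[0.039, 0.0086, 0], [0, 0, 0], 0], [[0, 0, 0], [0, 0, 0], 0]]}}

```text
time_s: 2.77
tcp_pos: [0.3929, -0.1765, 0.4044]
eef_rot: [179.9, -0.0, -88.0]
contact_force: [0.4, 1.0, 0.1]
gripper_width: 0.0876
```

Emit:
{"method": "carry_out", "body": {"plan": [[[0.0226, 0.0052, 0], [0, 0, -0.4], 0], [[0.0226, 0.0052, 0], [0, 0, 0], 0], [[0, 0, 0.03], [0, 0, 0], 0], [[0, 0, 0.03], [0, 0, 0], 0], [[0, 0, 0.03], [0, 0, 0], 0], [[0, 0, 0.03], [0, 0, 0], 0], [[0, 0, 0.03], [0, 0, 0], 0], [[0, 0, 0.0124], [0, 0, 0], 0], [[0, 0, 0], [0, 0, 0], 0], [[0, 0, 0], [0, 0, 0], 0]]}}

```text
time_s: 3.6
tcp_pos: [0.3865, -0.2171, 0.242]
eef_rot: [179.9, 0.0, -87.2]
contact_force: [-0.6, 0.0, -0.4]
gripper_width: 0.0875
```

Run:
```python
from h import *
t=r.capture("top");s=r.capture("side")
a=cv2.resize(t[220:340,320:450],None,fx=3,fy=3,interpolation=2); b=cv2.resize(s[240:380,230:370],None,fx=2.8,fy=2.8,interpolation=2)
o=np.zeros((400,800,3),np.uint8); o[:360,:390]=a; o[:392,400:792]=b
cv2.imwrite("pics/g1.png",o[:,:,::-1])
```

```text
(no output)
```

View pics/g1.png

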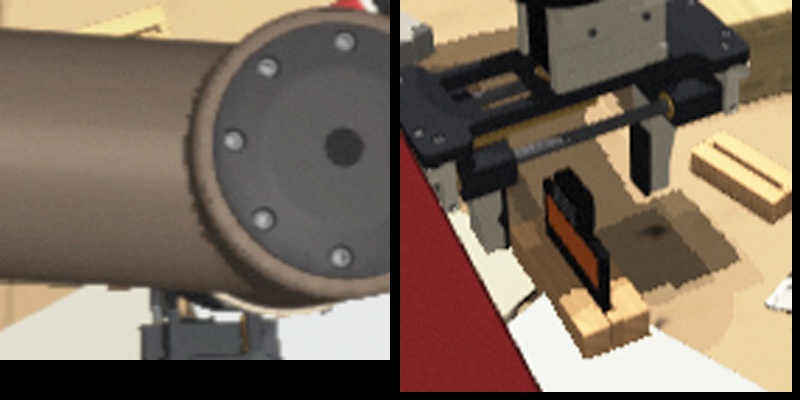

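Emit:
{"method": "carry_out", "body": {"plan": [[[0.005, 0.0025, 0], [0, 0, 0], 0], [[0, 0, 0], [0, 0, 0], 255], [[0, 0, 0], [0, 0, 0], 255], [[0, 0, 0], [0, 0, 0], 255], [[0, 0, 0], [0, 0, 0], 255], [[0, 0, 0], [0, 0, 0], 255], [[0, 0, 0], [0, 0, 0], 255], [[0, 0, 0], [0, 0, 0], 255], [[0, 0, 0], [0, 0, 0], 255], [[0, 0, 0], [0, 0, 0], 255]], "grip_force": 30}}

```text
time_s: 4.53
tcp_pos: [0.3843, -0.2223, 0.2422]
eef_rot: [180.0, -0.0, -87.2]
contact_force: [0.4, 0.2, -0.4]
gripper_width: 0.0333
```

Emit:
{"method": "carry_out", "body": {"plan": [[[0, 0, 0], [0, 0, 0], 255], [[0, 0, 0], [0, 0, 0], 255], [[0, 0, 0], [0, 0, 0], 255], [[0, 0, 0], [0, 0, 0], 255], [[0, 0, 0], [0, 0, 0], 255], [[0, 0, 0], [0, 0, 0], 255], [[0, 0, 0], [0, 0, 0], 255], [[0, 0, 0], [0, 0, 0], 255]]}}

```text
time_s: 5.2
tcp_pos: [0.3848, -0.2223, 0.2424]
eef_rot: [-179.9, -0.0, -87.2]
contact_force: [3.8, 0.1, -2.8]
gripper_width: 0.0116
```

Emit:
{"method": "carry_out", "body": {"plan": [[[0, 0, -0.015], [0, 0, 0], 255], [[0, 0, -0.015], [0, 0, 0], 255], [[0, 0, -0.02], [0, 0, 0], 255], [[0, 0, -0.02], [0, 0, 0], 255], [[0, 0, -0.02], [0, 0, 0], 255], [[0, 0, 0], [0, 0, 0], 255], [[0, 0, 0], [0, 0, 0], 255], [[0, 0, 0], [0, 0, 0], 255]]}}

```text
time_s: 5.87
tcp_pos: [0.3834, -0.2222, 0.3315]
eef_rot: [179.9, 0.0, -87.2]
contact_force: [0.3, -1.2, -1.2]
gripper_width: 0.0115
```

Run:
```python
from h import *
s=r.get_state(); print(s["tcp_pos"].round(4),s["eef_rot"].round(2),s["contact_force"].round(2),s["gripper_width"])
p=s["tcp_pos"]; print(mv(s["eef_rot"][2],.5025-p[0],-.030-p[1],0))
```

```text
[ 0.3834 -0.2222  0.3315] [ 1.7991e+02  4.0000e-02 -8.7230e+01] [ 0.31 -1.16 -1.23] 0.011500364184792233
[-0.1862 -0.1282  0.    ]
```

Emit:
{"method": "carry_out", "body": {"plan": [[[-0.0233, -0.016, 0], [0, 0, 0], 255], [[-0.0233, -0.016, 0], [0, 0, 0], 255], [[-0.0233, -0.016, 0], [0, 0, 0], 255], [[-0.0233, -0.016, 0], [0, 0, 0], 255], [[-0.0233, -0.016, 0], [0, 0, 0], 255], [[-0.0233, -0.016, 0], [0, 0, 0], 255], [[-0.0233, -0.016, 0], [0, 0, 0], 255], [[-0.0233, -0.016, 0], [0, 0, 0], 255], [[0, 0, 0], [0, 0, 3.3], 255], [[0, 0, 0], [0, 0, 3.2], 255], [[0, 0, 0], [0, 0, 0], 255], [[0, 0, 0], [0, 0, 0], 255]]}}

```text
time_s: 6.87
tcp_pos: [0.5026, -0.0299, 0.331]
eef_rot: [179.9, -0.1, -93.6]
contact_force: [0.2, -0.3, -0.8]
gripper_width: 0.0118
```

Run:
```python
from h import *
s=r.get_state(); p=s["tcp_pos"]; print(p.round(4),s["eef_rot"].round(2),s["contact_force"].round(2),s["gripper_width"])
print(mv(s["eef_rot"][2],.5025-p[0],-.030-p[1],0))
t=r.capture("top");s=r.capture("side"); np.save("side1.npy",s)
b=cv2.resize(s[150:290,240:390],None,fx=4,fy=4,interpolation=2)
cv2.imwrite("pics/p1.png",b[:,:,::-1])
```

```text
[ 0.5026 -0.0299  0.331 ] [ 1.7985e+02 -5.0000e-02 -9.3610e+01] [ 0.23 -0.26 -0.83] 0.011798045634573982
[0.0001 0.0001 0.    ]
```

View pics/p1.png

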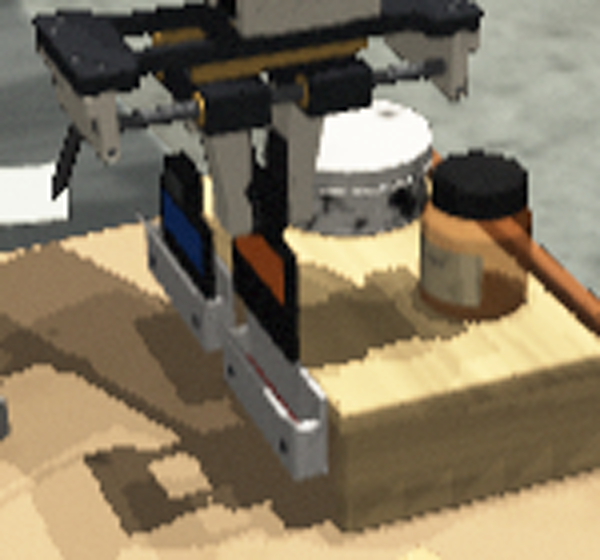

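Run:
```python
from h import *
a=np.radians(-3.7); R=np.array([[np.cos(a),-np.sin(a)],[np.sin(a),np.cos(a)]])
def P(o,x,y,z): return [*(np.array(o)+R@[x,y]),z]
H=(.5026,-.0299); S=(.5037,-.030)
f=lambda l:((proj("side",l)-[240,150])*4).round(0).tolist()
print("foot R front/back",f([P(H,-.0025,-.04,.095),P(H,.0025,-.04,.095)]),"plate top R",f([P(H,-.0025,-.04,.155),P(H,.0025,-.04,.155)]))
print("slot: back wall top R/L inside",f([P(S,.005,-.052,.08),P(S,.005,.052,.08)]),"flare top R/L",f([P(S,-.012,-.052,.074),P(S,-.012,.052,.074)]),"outer bottom R", f([P(S,-.0065,-.052,.034),P(S,.0065,-.052,.034)]))
```

```text
foot R front/back [[291.0, 364.0], [301.0, 362.0]] plate top R [[290.0, 256.0], [300.0, 254.0]]
slot: back wall top R/L inside [[317.0, 399.0], [241.0, 300.0]] flare top R/L [[285.0, 416.0], [212.0, 316.0]] outer bottom R [[297.0, 480.0], [320.0, 474.0]]
```

Emit:
{"method": "carry_out", "body": {"plan": [[[0, 0, 0.01], [0, 0, 0], 255], [[0, 0, 0.007], [0, 0, 0], 255], [[0, 0, 0.004], [0, 0, 0], 255], [[0, 0, 0.002], [0, 0, 0], 255], [[0, 0, 0], [0, 0, 0], 255], [[0, 0, 0], [0, 0, 0], 255]]}}

```text
time_s: 7.47
tcp_pos: [0.5031, -0.0299, 0.3092]
eef_rot: [180.0, -0.0, -93.7]
contact_force: [-0.1, -0.4, 0.2]
gripper_width: 0.0119
```

Emit:
{"method": "carry_out", "body": {"plan": [[[0, -0.001, 0], [0, 0, 0], 255], [[0, -0.001, 0], [0, 0, 0], 255], [[0, 0, 0], [0, 0, 0], 255], [[0, 0, 0], [0, 0, 0], 255]]}}

```text
time_s: 7.8
tcp_pos: [0.5051, -0.03, 0.3094]
eef_rot: [-180.0, 0.0, -93.7]
contact_force: [0.6, 0.5, -0.5]
gripper_width: 0.0118
```

Emit:
{"method": "carry_out", "body": {"plan": [[[0, -0.001, 0], [0, 0, 0], 255], [[0, -0.001, 0], [0, 0, 0], 255], [[0, 0, 0], [0, 0, 0], 255], [[0, 0, 0], [0, 0, 0], 255]]}}

```text
time_s: 8.13
tcp_pos: [0.5071, -0.0301, 0.3093]
eef_rot: [-180.0, 0.0, -93.7]
contact_force: [-0.8, 0.4, -1.6]
gripper_width: 0.0114
```

Emit:
{"method": "carry_out", "body": {"plan": [[[0, -0.001, 0], [0, 0, 0], 255], [[0, 0, 0], [0, 0, 0], 255], [[0, 0, 0], [0, 0, 0], 255]]}}

```text
time_s: 8.38
tcp_pos: [0.5081, -0.0302, 0.3092]
eef_rot: [180.0, -0.0, -93.7]
contact_force: [0.4, 0.1, -0.5]
gripper_width: 0.0117
```

Emit:
{"method": "carry_out", "body": {"plan": [[[0, -0.001, 0], [0, 0, 0], 255], [[0, 0, 0], [0, 0, 0], 255], [[0, 0, 0], [0, 0, 0], 255]]}}

```text
time_s: 8.63
tcp_pos: [0.5087, -0.0303, 0.3091]
eef_rot: [179.9, -0.0, -93.7]
contact_force: [-0.8, 0.8, -0.3]
gripper_width: 0.0117
```

Emit:
{"method": "carry_out", "body": {"plan": [[[0, -0.001, 0], [0, 0, 0], 255], [[0, 0, 0], [0, 0, 0], 255], [[0, 0, 0], [0, 0, 0], 255]]}}

```text
time_s: 8.88
tcp_pos: [0.5093, -0.0304, 0.3089]
eef_rot: [179.9, -0.0, -93.7]
contact_force: [-4.6, 2.1, 1.4]
gripper_width: 0.0117
```

Run:
```python
from h import *
s=r.capture("side")
b=cv2.resize(s[170:285,270:360],None,fx=5,fy=5,interpolation=2)
cv2.imwrite("pics/p2.png",b[:,:,::-1])
```

```text
(no output)
```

View pics/p2.png

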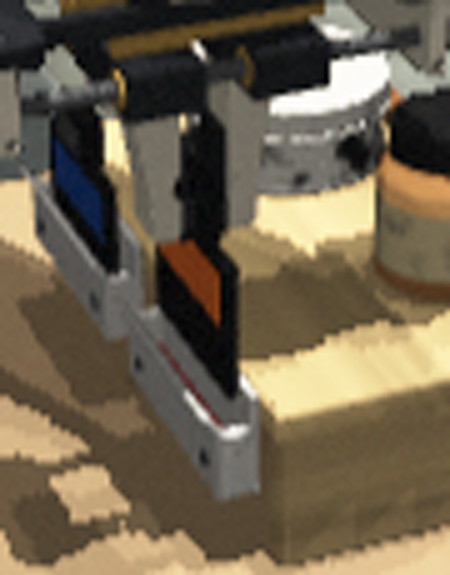

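Emit:
{"method": "carry_out", "body": {"plan": [[[0, 0.002, 0], [0, 0, 0], 255], [[0, 0.0017, 0], [0, 0, 0], 255], [[0, 0, 0], [0, 0, 0], 255], [[0, 0, 0.004], [0, 0, 0], 255], [[0, 0, 0.004], [0, 0, 0], 255], [[0, 0, 0.004], [0, 0, 0], 255], [[0, 0, 0], [0, 0, 0], 255], [[0, 0, 0], [0, 0, 0], 255]]}}

```text
time_s: 9.6
tcp_pos: [0.5063, -0.0301, 0.2968]
eef_rot: [180.0, -0.0, -93.7]
contact_force: [-0.1, -0.4, -0.9]
gripper_width: 0.0116
```

Emit:
{"method": "carry_out", "body": {"plan": [[[0, 0, 0.002], [0, 0, 0], 255], [[0, 0, 0.002], [0, 0, 0], 255], [[0, 0, 0.002], [0, 0, 0], 255], [[0, 0, 0], [0, 0, 0], 255], [[0, 0, 0], [0, 0, 0], 255]]}}

```text
time_s: 10.02
tcp_pos: [0.5063, -0.0301, 0.2912]
eef_rot: [180.0, -0.0, -93.7]
contact_force: [-0.6, 0.1, -1.1]
gripper_width: 0.0119
```

Emit:
{"method": "carry_out", "body": {"plan": [[[0, 0, 0.002], [0, 0, 0], 255], [[0, 0, 0.002], [0, 0, 0], 255], [[0, 0, 0.001], [0, 0, 0], 255], [[0, 0, 0], [0, 0, 0], 255], [[0, 0, 0], [0, 0, 0], 255]]}}

```text
time_s: 10.43
tcp_pos: [0.5063, -0.0301, 0.2864]
eef_rot: [180.0, -0.0, -93.7]
contact_force: [-1.7, 0.4, 1.4]
gripper_width: 0.0117
```

Emit:
{"method": "carry_out", "body": {"plan": [[[0, 0, 0.002], [0, 0, 0], 255], [[0, 0, 0.002], [0, 0, 0], 255], [[0, 0, 0], [0, 0, 0], 255], [[0, 0, 0], [0, 0, 0], 255]]}}

```text
time_s: 10.77
tcp_pos: [0.5064, -0.0301, 0.2824]
eef_rot: [-180.0, -0.0, -93.7]
contact_force: [-1.6, -0.1, 4.9]
gripper_width: 0.0116
```

Emit:
{"method": "carry_out", "body": {"plan": [[[0, 0, 0.002], [0, 0, 0], 255], [[0, 0, 0.001], [0, 0, 0], 255], [[0, 0, 0], [0, 0, 0], 255], [[0, 0, 0], [0, 0, 0], 255]]}}

```text
time_s: 11.1
tcp_pos: [0.5064, -0.0301, 0.2796]
eef_rot: [-180.0, -0.0, -93.7]
contact_force: [-3.0, 0.6, 6.1]
gripper_width: 0.0116
```

Emit:
{"method": "carry_out", "body": {"plan": [[[0, 0.0003, 0.001], [0, 0, 0], 255], [[0, 0, 0.001], [0, 0, 0], 255], [[0, 0, 0], [0, 0, 0], 255], [[0, 0, 0], [0, 0, 0], 255]]}}

```text
time_s: 11.43
tcp_pos: [0.5063, -0.0301, 0.2783]
eef_rot: [-179.9, -0.0, -93.7]
contact_force: [-3.7, 0.3, 12.1]
gripper_width: 0.0118
```

Emit:
{"method": "carry_out", "body": {"plan": [[[0, 0, 0.001], [0, 0, 0], 255], [[0, 0, 0.001], [0, 0, 0], 255], [[0, 0, 0], [0, 0, 0], 255], [[0, 0, 0], [0, 0, 0], 255]]}}

```text
time_s: 11.77
tcp_pos: [0.5068, -0.0301, 0.278]
eef_rot: [-179.8, -0.0, -93.6]
contact_force: [-7.4, 0.6, 26.5]
gripper_width: 0.0117
```

Emit:
{"method": "carry_out", "body": {"plan": [[[0, 0, -0.0008], [0, 0, 0], 255], [[0, 0, 0], [0, 0, 0], 255], [[0, 0, 0], [0, 0, 0], 255], [[0, 0, 0], [0, 0, 0], 255], [[0, 0, 0], [0, 0, 0], 255], [[0, 0, 0], [0, 0, 0], 255], [[0, 0, 0], [0, 0, 0], 255], [[0, 0, 0], [0, 0, 0], 255]]}}

```text
time_s: 12.43
tcp_pos: [0.5066, -0.0301, 0.2781]
eef_rot: [-179.9, -0.0, -93.7]
contact_force: [-5.5, 0.3, 20.9]
gripper_width: 0.0119
```

Run:
```python
from h import *
s=r.capture("side"); st=r.get_state(); print(st["tcp_pos"].round(4),st["contact_force"].round(1),st["gripper_width"])
b=cv2.resize(s[170:285,270:380],None,fx=5,fy=5,interpolation=2)
cv2.imwrite("pics/p3.png",b[:,:,::-1])
```

```text
[ 0.5066 -0.0301  0.2781] [-6.1  0.5 19.5] 0.01163480796176299
```

View pics/p3.png

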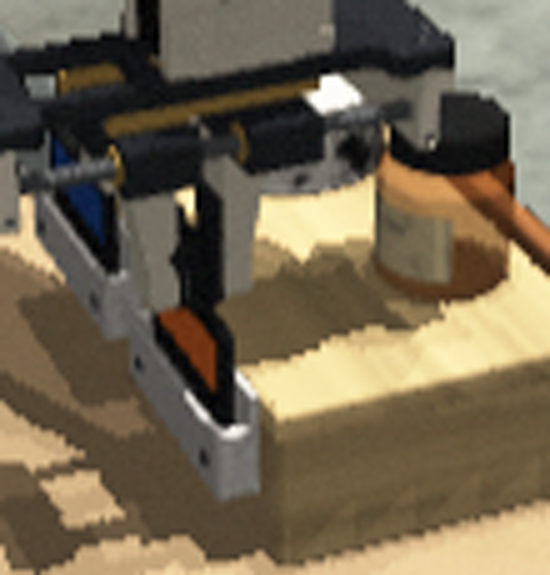

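Run:
```python
from h import *
st=r.get_state(); print(st["moment"].round(2),st["contact_force"].round(1),st["time_s"])
a=np.radians(-3.7); R=np.array([[np.cos(a),-np.sin(a)],[np.sin(a),np.cos(a)]])
for z in(.102,.110): print(z,((proj("side",[[*(np.array([.5066,-.0301])+R@[x,-.04]),z] for x in(-.0025,.0025)])-[270,170])*5).round(0).tolist())
```

```text
[ 0.32  2.32 -0.02] [-6.1  0.5 19.5] 12.4833
0.102 [[223.0, 338.0], [235.0, 335.0]]
0.11 [[223.0, 320.0], [235.0, 318.0]]
```

```bash
python3 -c "
from plant import r
print(r.close_job())"
```

```text
the job is handed in; nothing more can be done
None
```

I lifted the orange-card holder out of the large stand (top view, about px 381, 303; the empty one at 358, 235 was too small). I then worked its foot down behind the lip of the empty pocket and pressed it home. The job was handed in at about 12.5 s with the gripper still holding and pressing it; `close_job()` reported no verdict.

**Last checks:**
- **Height:** the tool stopped at z = 0.278 m, the height I had worked out for home. The force rose as the spring should from about 0.286 m, then jumped sharply. At hand-in it was about 20 N upward on the tool.
- **Grip:** the opening was 11.6–11.9 mm on the 12 mm tab.
- **Position in view:** the plate's top corner was within about 1 px of where home predicts in the side view, with the red bar no longer visible. The jar had not shifted in view. I did not measure the tin or the ink tube at the end, but the arm did not touch them as far as I could tell.
- **Jar clearance:** the gripper's body overlaps the jar lid in the side view. The calculated gap is about 10 mm, and the sign of the measured moment rules out contact there.

**What disagreed:**
- My first camera estimate of the slot was about 2.5 mm too near in x (0.5037 m). Touching the back wall corrected it to about 0.506 m.
- About 6 N of sideways force against the back wall remained at the end.

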